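# Draw the sugar muddler out of its sliding-lid box

## Robot

A 6-joint arm with a two-finger parallel gripper is mounted at the origin on the work surface. World frame = base frame: x ahead of the robot, y to its left, z up, the work surface at z = 0. Lengths are in m, angles in rad, forces in N, time in s.
With the tool pointing down it reaches from about 0.275 to 0.725 m from the base axis. Payload 5.6 kg.
Tool frame: the origin (TCP) lies between the finger pads; the fingertips stand 19 mm ahead of it and the grasp point (between the pads) is the TCP; y points along the fingers, x is the direction in which the jaws open and shut, and the axes are right-handed (so a half turn about y gives the same grasp; the last joint's range is limited). The gripper opens to 85 mm and grips with 20 to 120 N. Pads are 22 mm wide; open, the fingers measure 114 mm over their backs; the gripper's body (76 mm by 85 mm) begins 54 mm behind the grasp point. The pads swing forward as they close: fully open they stand 13 mm farther back than shut.
Start: joints at [1.385, 0.255, 0.108, 0, -1.424, -0.285], TCP at [0.249, 0.49, 0.25] pointing down, gripper open.
Joint ranges: [-2.95, 2.95], [-1.21, 1.97], [-1.09, 1.5], [-2.87, 1.71], [-2.94, -0.07], [-3.05, 3.05]. Speed limits (rad/s): [2.57, 2.57, 3.14, 3.14, 3.14, 3.14].

## Interface

Orientations are given as a unit quaternion [w, x, y, z].
In Python, from bench import telemetry, optics, ticket gives the robot as it stands.
- The arm moves only by the tool play_rows, never from a script. Its argument "deltas" is text: rows parted by semicolons, each of 5 numbers parted by spaces: the shift along the tool's x, y, z in mm, then the turn about the tool's y in degrees, then the finger opening in mm, from 0 to 85.4. A call has 1 to 20 rows; each row shifts and turns the commanded pose from where the row before left it, along the tool's axes as they then stand; what a row does not reach is not made up. A row lasts 1/12 s, in which the tool goes at most 41.7 mm and 7.16 degrees, less where a joint would pass 70% of its speed; a pose out of reach is approached as far as the arm can. A call is refused whole if a number of a shift passes 41.7 or a number of a turn 7.16, either way. A call with a gripper value outside its range is refused whole. The fingers move at their own pace and stop on an object; the grip force is fixed at half the most. Time passes only in rows, so rows that do not move let the fingers close. It gives the time, the measured TCP pose, the force and the opening at its end, in the units of the state.
- telemetry.get_obs(): the state, without advancing time (a new reading comes with each control period).
- optics.capture(name): name is "scene" or "top" or "wrist"; returns the picture (384x512x3 uint8, red, green, blue); there is no depth.
- optics.calibration(name): a dict with "fx", "fy", "cx", "cy" (pixels), "dist" ([k1, k2, p1, p2, k3] as OpenCV has them; the pictures are not rectified), "world_to_cam" (4x4, takes a point from world to camera coordinates). Camera axes: x right, y up, looking along -z (the intrinsics and any distortion apply to the point x, -y, -z); pixel columns grow to the right and rows downward; lengths in m; the calibration is good to about 2 mm. A picture is of the moment at which its call begins: read the wrist's pose just before it. calibration takes no time and is no camera call; for the wrist camera it gives the pose at the moment of the call.
- ticket.sign_off(): hands the job in, once; it reports no verdict.
The state is a dict: "time": time; "q": joint angles; "qvel": joint speeds; "tau": joint torques, N m; "eef_pos": TCP position; "eef_rot": TCP orientation; "force": force on the tool from outside, world axes, zero at the start; "torque": the same for the moment, N m; "width": finger opening in m.
Only numpy, scipy, OpenCV 4.12 (cv2) and the standard library are available. Lean on these libraries where they do the work, as an engineer would, in place of code of your own. Each camera call takes 0.05 s, during which the arm holds its last target.

## Task

Slide the lid of the long bamboo box fully open by its grip bar and leave it open, then take out the long wooden muddler: it is longer than the mouth, so tilt it and draw it out slantwise, knob end first. Finish while still holding it in the gripper, still and touching nothing else, with its whole length at least 5 cm higher than the top of the lid. Do not shift or knock over the other things on the shelf.

Things in the scene. Friction and masses are not known exactly. Their poses are not given: they have to be found in the camera images.
- box: Long bamboo box fixed to the shelf, 148 mm wide (its x), 312 mm long (its y, -186..126 mm), z up. Origin on the shelf, below the middle of the muddler's bay. Bay: 136 mm wide, y -120..120 mm, floor 4 mm above the shelf. A fixed roof, 62 to 68 mm above the shelf, covers all at y below -30 mm. End wall at y 120..126 mm is 50 mm high; side walls 68 mm, along the roof 77 mm.
- box_mouth (a point): Centre of the box's mouth, 68 mm above the shelf, at box y = 45 mm. The mouth is 136 mm wide (box x) and 150 mm long (box y -30..120 mm), covered only by the sliding lid. Axes as the box's.
- lid (a joint): Sliding lid: 0 = closed over the mouth, 0.15 m = fully open (its stop), when it lies wholly over the fixed roof. It slides towards the box's -y, stays where left, drags with about 1.5 N. Plate 156 x 132 x 6 mm, from 69 to 75 mm above the shelf.
- lid_grip (a point): Middle of the lid's grip bar: upright dark wooden bar on the lid, 14 mm thick along the sliding direction (box y), 60 mm wide (box x), from 75 to 101 mm above the shelf; this point is 88 mm above the shelf at box x = 0, y = 30 mm minus the lid joint value. Axes as the box's.
- muddler_center (a point): Middle of the loose wooden muddler, a stick of about 0.11 kg, 210 mm long along its y, lying level on the bay's floor along the box's y. Handle 16 x 16 mm from y -60 to 80 mm; square head 32 x 32 mm, 45 mm long, at the -y end (under the roof); square knob 32 x 32 mm, 25 mm long, at the +y end. This point is on its axis, half-way along, 16 mm above the bay's floor.
- muddler_head (a point): Centre of the end face of the muddler's head (on the long axis, 105 mm from the middle towards its -y). Axes as the muddler's.
- muddler_knob (a point): Centre of the end face of the muddler's knob (on the long axis, 105 mm from the middle towards its +y). Axes as the muddler's.
- dispenser: sugar-cube push dispenser, clear acrylic tower 70 x 70 mm foot, 168 mm tall; bystander beyond the box. Loose; origin at the centre of its underside.
- moka: squat aluminium moka pot, 100 mm wide, 166 mm tall, black handle; bystander beyond the box. Loose; origin at the centre of its underside.
- saucer: blue ceramic saucer, 144 mm wide, 17 mm tall; bystander off the box's mouth end. Loose; origin at the centre of its underside.
- caddy: slotted bamboo caddy 60 x 150 x 85 mm with four small steel spoons standing in it, 146 mm tall in all; bystander beyond the box. Loose; origin at the centre of its underside.
- mug: white mug 80 mm wide, 90 mm tall; bystander to the right. Loose; origin at the centre of its underside.
- jar: glass jar with steel cap, 80 mm wide, 130 mm tall; bystander to the left. Loose; origin at the centre of its underside.
- sugar_bowl: small white bowl 90 mm wide, 50 mm tall; bystander to the right. Loose; origin at the centre of its underside.

How it is judged:
By the outcome, as a careful person would: the job done as asked, in the order asked, and still so for the second after the job is handed in, while the arm keeps its last pose, push and grip.
It also fails if it takes over 48 s, if anything falls off the work surface, if the arm or the gripper's body presses on something with over 40 N, if the wrist force passes 120 N, or if a joint passes its speed limit or range.

## Working session

There is one attempt and no reset: what is moved stays moved. The work goes in short steps, Python scripts to look and compute and a tool call to move; the robot and the scene stay as the last step left them, time stands still between calls to the robot, and variables do not carry over. Pictures are saved under pics/ and viewed, and the job is handed in when it is done.

Besides the shell and the picture viewer there is one more tool, called after "Call:" in YAML: its name, and indented under it one key for each argument. play_rows: Moves the arm, as the interface text tells. Its arguments: {"type":"object","properties":{"deltas":{"type":"string"}},"required":["deltas"]}

```bash
mkdir -p pics; ls
python3 - <<'E'
from bench import telemetry, optics
import cv2
print(telemetry.get_obs())
for n in ["scene","top","wrist"]:
    im=optics.capture(n); cv2.imwrite(f"pics/{n}0.png",im[:,:,::-1])
    print(n,optics.calibration(n))
E
```

```text
pics
{'time': 0.0, 'q': array([ 1.38459163e+00,  2.55780982e-01,  1.07007547e-01, -4.95623642e-04,
       -1.42386072e+00, -2.84609283e-01]), 'qvel': array([-0.00131866,  0.00197448,  0.00018602,  0.00027943,  0.00018954,
       -0.00055851]), 'tau': array([-9.23519906e-06, -3.86630416e+01,  2.37932289e+01,  5.36516190e+00,
       -6.20353821e-03,  2.04931683e-05]), 'eef_pos': array([0.24921621, 0.48979751, 0.24937582]), 'eef_rot': array([-0.36900345,  0.37013293, -0.60247723,  0.60320747]), 'force': array([-0.1174941 ,  0.29522443, -0.3187917 ]), 'torque': array([-0.0193544 , -0.02889267, -0.00839791]), 'width': 0.0851324740970047}
scene {'fx': 428.4695550546847, 'fy': 428.4695550546847, 'cx': 265.81352260647526, 'cy': 189.78209142013242, 'dist': array([-0.03274065,  0.        ,  0.        ,  0.        ,  0.        ]), 'world_to_cam': array([[-0.57842867,  0.81564016, -0.01230449,  0.33312956],
       [-0.60577244, -0.41939666,  0.67612587,  0.28491926],
       [ 0.54631495,  0.39854431,  0.73668339, -1.96902726],
       [ 0.        ,  0.        ,  0.        ,  1.        ]])}
top {'
[... 195 characters left out ...]
m': array([[-0.01541075, -0.99985337, -0.00746687,  0.03287311],
       [ 0.99768829, -0.01587084,  0.06607711, -0.55487734],
       [-0.06618592, -0.00643131,  0.99778658, -1.65259079],
       [ 0.        ,  0.        ,  0.        ,  1.        ]])}
wrist {'fx': 264.3235837599624, 'fy': 264.3235837599624, 'cx': 256.1299909310666, 'cy': 192.6769406017527, 'dist': array([-0.05839251,  0.        ,  0.        ,  0.        ,  0.        ]), 'world_to_cam': array([[-0.45436801, -0.89081107,  0.00231366,  0.54909209],
       [ 0.85326369, -0.43595975, -0.28614712,  0.03788616],
       [ 0.25591169, -0.12804193,  0.9581829 , -0.38071249],
       [ 0.        ,  0.        ,  0.        ,  1.        ]])}
```

View pics/scene0.png

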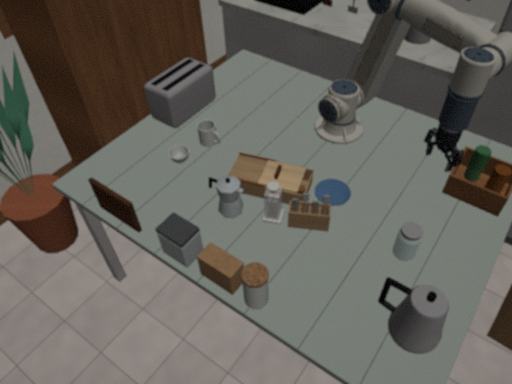

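View pics/top0.png

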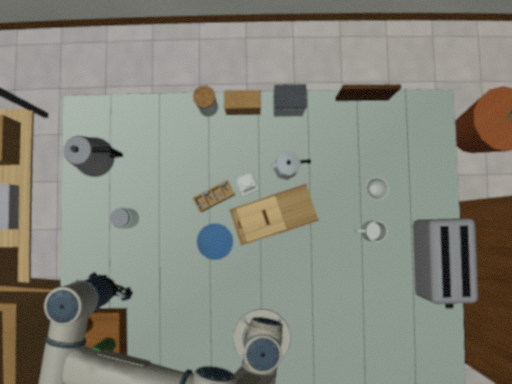

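View pics/wrist0.png

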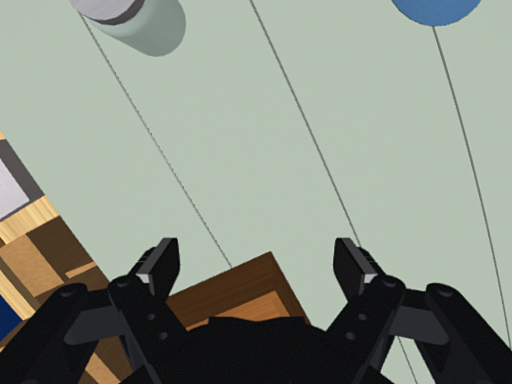

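The top view shows the box centred near pixel (273,214). The lid is on its left half, with the grip bar at (267,216), the saucer at (215,240) and the caddy at (213,195). I'll zoom in to measure these.

```bash
cat > h.py <<'E'
import numpy as np, cv2
from bench import telemetry, optics
F=np.diag([1.,-1,-1])
def proj(c,P):
    P=np.atleast_2d(np.array(P,float)); M=c["world_to_cam"]
    X=(P@M[:3,:3].T+M[:3,3])@F
    K=np.array([[c["fx"],0,c["cx"]],[0,c["fy"],c["cy"]],[0,0,1]])
    return cv2.projectPoints(X,np.zeros(3),np.zeros(3),K,np.array(c["dist"]))[0][:,0]
def back(c,uv,z):
    K=np.array([[c["fx"],0,c["cx"]],[0,c["fy"],c["cy"]],[0,0,1]])
    n=cv2.undistortPoints(np.array(uv,float).reshape(-1,1,2),K,np.array(c["dist"]))[:,0]
    d=np.c_[n,np.ones(len(n))]@F
    M=c["world_to_cam"];R=M[:3,:3];o=-R.T@M[:3,3];d=d@R
    return o+d*((z-o[2])/d[:,2])[:,None]
E
python3 - <<'E'
import cv2
im=cv2.imread("pics/top0.png");c=im[140:260,190:330];cv2.imwrite("pics/topc.png",cv2.resize(c,None,fx=5,fy=5,interpolation=cv2.INTER_CUBIC))
im=cv2.imread("pics/scene0.png");c=im[140:240,200:340];cv2.imwrite("pics/scc.png",cv2.resize(c,None,fx=5,fy=5,interpolation=cv2.INTER_CUBIC))
E
```

```text
(no output)
```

View pics/topc.png

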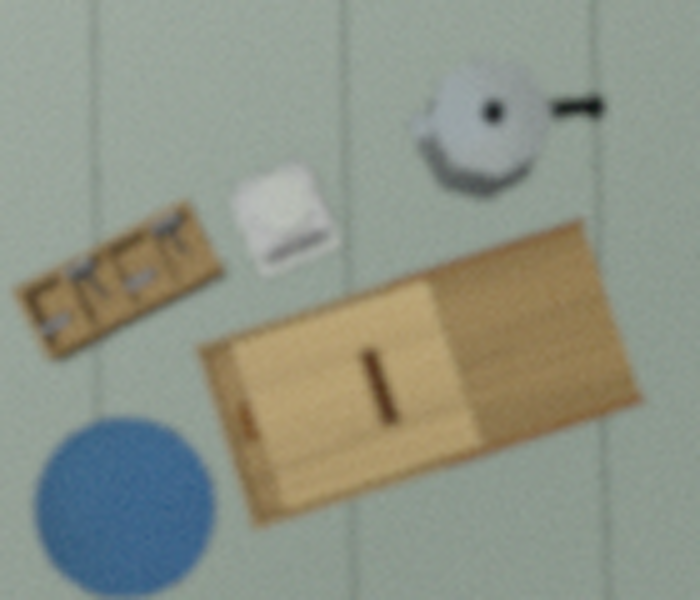

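View pics/scc.png

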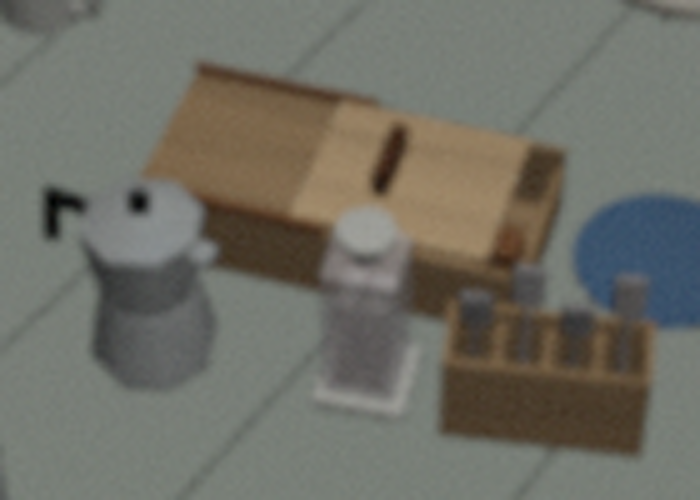

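Run:
```python
from h import *
from scipy.optimize import least_squares
c=optics.calibration("top"); s=optics.calibration("scene")
px=lambda l:np.array(l,float)/5+[190,140]
ps=lambda l:np.array(l,float)/5+[200,140]
# box local: corners
L=[[-74,126,68],[74,126,68],[-74,-186,77],[74,-186,77]]
T=px([[200,347],[258,525],[583,220],[640,402]])
print("world corners",back(c,T[:2],.068)[:,:2],back(c,T[2:],.077)[:,:2])
W=np.vstack([back(c,T[:2],.068),back(c,T[2:],.077)])
print("len",np.linalg.norm(W[0]-W[1]),np.linalg.norm(W[0]-W[2]))
print("bar top",back(c,px([[380,387]]),.101), "scene", back(s,ps([[392,158]]),.088))
print("saucer",back(c,px([[125,507]]),.017)); 
print("caddy corners(85)",back(c,px([[15,290],[185,200],[225,272],[55,360]]),.085)[:,:2])
print("disp foot",back(c,px([[268,277],[338,243]]),.01)[:,:2])
print("moka top",back(c,px([[493,110]]),.166)[:,:2])
def box(p,l,sg):
    x,y,z=(np.array(l,float)/1000).T; x=x*sg
    a=p[2]; return np.c_[p[0]+x*np.cos(a)-y*np.sin(a),p[1]+x*np.sin(a)+y*np.cos(a),z]
# +y is world dir from right to left
d=(W[0]+W[1]-W[2]-W[3]); a0=np.arctan2(-d[0],d[1])
for order in ([1,0,3,2],[0,1,2,3]):
    f=lambda p:(proj(c,box(p,L,1))-T[order]).ravel()
    r=least_squares(f,[.5,.05,a0]);print(order,r.x,np.degrees(r.x[2]),r.fun.round(2))
```

```text
world corners [[0.4977818  0.11165942]
 [0.36240223 0.06941207]] [[ 0.58925036 -0.18067299]
 [ 0.45070666 -0.22050048]]
len 0.14181842222644284 0.30644042731870746
bar top [[ 0.46486598 -0.02387881  0.101     ]] scene [[ 0.46477276 -0.01779994  0.088     ]]
saucer [[0.37529731 0.17495254 0.017     ]]
caddy corners(85) [[0.54239216 0.24991871]
 [0.60852077 0.12065757]
 [0.55348561 0.09108673]
 [0.48910615 0.2200429 ]]
disp foot [[0.5540866  0.06082965]
 [0.58011342 0.00516629]]
moka top [[ 0.66170532 -0.10710685]]
[1, 0, 3, 2] [ 0.46627012 -0.02633928  0.29795489] 17.071557940618813 [-0.77  1.04 -1.1  -0.57  1.42  0.13  0.44 -0.63]
[0, 1, 2, 3] [ 0.46690927 -0.0262669   0.30082974] 17.236274607867927 [ 10.89  36.54 -12.75 -36.23  12.81  36.21 -11.08 -37.31]
```

```bash
cat >> h.py <<'E'
from scipy.spatial.transform import Rotation as Ro
def rot(o): q=o["eef_rot"]; return Ro.from_quat([q[1],q[2],q[3],q[0]])
def plan(tgt,yaw,o=None):
    # tool x to lie along direction yaw (mod 180); prints shift in current tool axes
    o=o or telemetry.get_obs(); R=rot(o).as_matrix()
    d=np.array(tgt)-o["eef_pos"]; a=np.arctan2(R[1,0],R[0,0])
    e=(yaw-a+np.pi/2)%np.pi-np.pi/2
    print("t",o["time"],"pos",o["eef_pos"].round(4),"x yaw",np.degrees(a).round(2),"shift tool mm",(R.T@d*1000).round(1),"turn about y (deg)",-np.degrees(e).round(2),"w",o["width"],"F",o["force"].round(1),"q6",o["q"][5].round(2))
E
python3 - <<'E'
from h import *
print(rot(telemetry.get_obs()).as_matrix().round(3))
plan([.46,-.02,.25],np.radians(17.07))
E
```

```text
[[-0.454 -0.001  0.891]
 [-0.891 -0.001 -0.454]
 [ 0.001 -1.     0.   ]]
t 0.15 pos [0.2493 0.4899 0.2496] x yaw -116.98 shift tool mm [3.588e+02 2.000e-01 4.191e+02] turn about y (deg) 45.95 w 0.08547501796940943 F [-0.9  0.  -0.5] q6 -0.28
```

Call:
play_rows:
  deltas: "10 0 12 0 85;20 0 23 0 85;20 0 23 0 85;20 0 23 0 85;20 0 23 0 85;20 0 23 0 85;20 0 23 0 85;20 0 23 0 85;20 0 23 0 85;20 0 23 0 85;20 0 23 0 85;20 0 23 0 85;20 0 23 0 85;20 0 23 0 85;20 0 23 0 85;20 0 23 0 85;20 0 23 0 85;20 0 23 0 85;10 0 12 0 85;0 0 0 0 85"

```text
time: 1.82
eef_pos: [0.4565, -0.0214, 0.2497]
eef_rot: [-0.368, 0.369, -0.603, 0.603]
force: [0.8, 0.1, -0.4]
width: 0.0847
```

Call:
play_rows:
  deltas: "0 0 0 5 85;0 0 0 6 85;0 0 0 6 85;0 0 0 6 85;0 0 0 6 85;0 0 0 6 85;0 0 0 6 85;0 0 0 5 85;0 0 0 0 85;0 0 0 0 85"

```text
time: 2.65
eef_pos: [0.4558, -0.0185, 0.2501]
eef_rot: [0.106, -0.106, 0.699, -0.699]
force: [0.0, -0.2, -0.5]
width: 0.085
```

Run:
```python
from h import *
plan([.46,-.02,.25],np.radians(17.07))
c=optics.calibration("wrist"); im=optics.capture("wrist")
M=c["world_to_cam"];print("cam",-M[:3,:3].T@M[:3,3])
np.savez("w1.npz",**{k:c[k] for k in c});cv2.imwrite("pics/w1.png",im[:,:,::-1])
```

```text
t 2.65 pos [ 0.4558 -0.0185  0.2501] x yaw -162.8 shift tool mm [-3.6  0.1  2.6] turn about y (deg) 0.13 w 0.08503679047368466 F [ 0.  -0.2 -0.5] q6 -0.0
cam [ 0.47759628 -0.0883236   0.37488659]
```

View pics/w1.png

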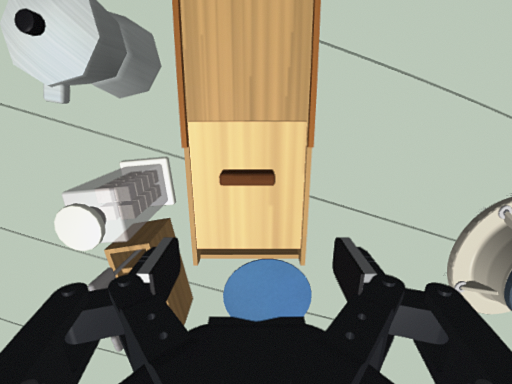

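Run:
```python
import cv2
im=cv2.imread("pics/w1.png");c=im[110:280,165:335];cv2.imwrite("pics/w1c.png",cv2.resize(c,None,fx=3.5,fy=3.5,interpolation=cv2.INTER_CUBIC))
```

```text
(no output)
```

View pics/w1c.png

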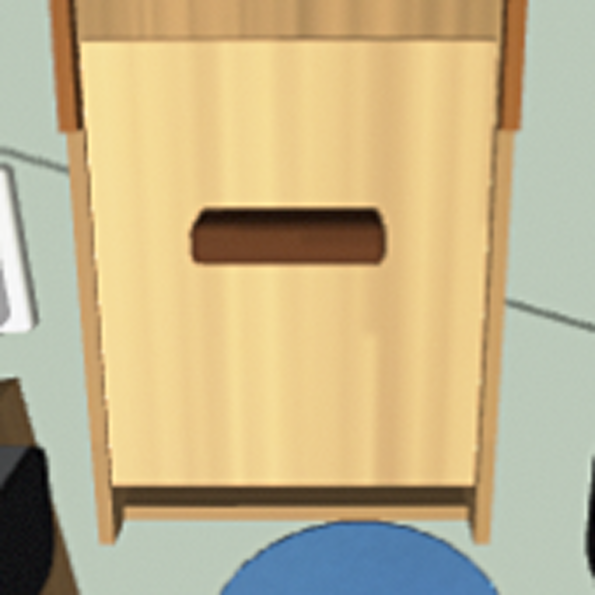

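Run:
```python
from h import *
from scipy.optimize import least_squares
c=dict(np.load("w1.npz"))
px=lambda l:np.array(l,float)/3.5+[165,110]
U=px([[80,40],[499,40],[111,487],[474,487],[100,545],[490,543],[60,131],[520,130],[288,245]])
def pts(p):
    x0,y0,a,j,yc,yr=p
    l=np.array([[66,yc-78-j,75],[-66,yc-78-j,75],[66,yc+78-j,75],[-66,yc+78-j,75],[74,126,68],[-74,126,68],[74,yr,77],[-74,yr,77],[0,30-j,101]])/1000
    x,y,z=l.T
    return np.c_[x0+x*np.cos(a)-y*np.sin(a),y0+x*np.sin(a)+y*np.cos(a),z]
r=least_squares(lambda p:(proj(c,pts(p))-U).ravel(),[.466,-.026,.298,20,45,-30],x_scale=[.01,.01,.01,1,1,1])
print(r.x.round(4),np.degrees(r.x[2]),r.fun.reshape(-1,2).round(2))
p=r.x
P=pts(p)[8]; print("bar",P)
plan([P[0],P[1],.25],p[2]); print(back(c,U[8:],.101))
```

```text
[ 4.66800e-01 -2.20000e-02  3.00000e-01  2.89509e+01  4.81734e+01
 -3.09463e+01] 17.189203205303862 [[-0.02  0.42]
 [-0.15  0.22]
 [ 0.16 -0.42]
 [ 0.32 -0.43]
 [-0.03 -0.29]
 [-0.23  0.28]
 [-0.12 -0.05]
 [ 0.04  0.06]
 [ 0.05 -0.  ]]
bar [ 0.46647373 -0.02098358  0.101     ]
t 2.7 pos [ 0.4558 -0.0186  0.2502] x yaw -162.8 shift tool mm [-9.5  0.2  5.4] turn about y (deg) 0.01 w 0.08524405533935893 F [0.4 0.1 0.3] q6 -0.0
[[ 0.46652065 -0.02096857  0.101     ]]
```

Call:
play_rows:
  deltas: "-5 0 3 0 85;-4.5 0 2.5 0 85;0 10 0 0 85;0 15 0 0 85;0 18 0 0 85;0 18 0 0 85;0 18 0 0 85;0 18 0 0 85;0 15 0 0 85;0 10 0 0 85;0 8 0 0 85;0 5 0 0 85;0 0 0 0 85;0 0 0 0 85"

```text
time: 3.87
eef_pos: [0.4669, -0.0214, 0.1154]
eef_rot: [-0.105, 0.105, -0.699, 0.699]
force: [1.6, -0.2, 1.0]
width: 0.0851
```

Run:
```python
from h import *
plan([.4665,-.0210,.096],.3)
im=optics.capture("wrist");cv2.imwrite("pics/w2.png",im[:,:,::-1])
```

```text
t 3.8667 pos [ 0.4669 -0.0214  0.1154] x yaw -162.97 shift tool mm [ 0.2 19.4 -0.5] turn about y (deg) -0.15 w 0.08505797132067897 F [ 1.6 -0.2  1. ] q6 0.01
```

View pics/w2.png

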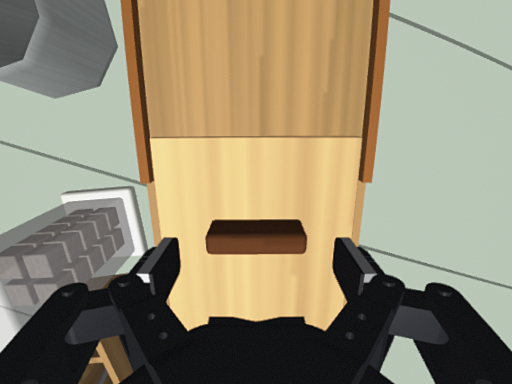

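The bar (columns 206–306, row 237) sits centred between the fingers. I'll lower the last 19 mm and close on it.

Call:
play_rows:
  deltas: "0 10 0 0 85;0 9 0 0 85;0 0 0 0 85;0 0 0 0 50;0 0 0 0 50;0 0 0 0 50;0 0 0 0 50;0 0 0 0 50;0 0 0 0 50;0 0 0 0 50"

```text
time: 4.75
eef_pos: [0.4672, -0.0215, 0.0972]
eef_rot: [-0.105, 0.104, -0.699, 0.699]
force: [-1.7, 0.4, 6.1]
width: 0.0587
```

Call:
play_rows:
  deltas: "0 0 3 0 50;0 0 6 0 50;0 0 10 0 50;0 0 12 0 50;0 0 12 0 50;0 0 12 0 50;0 0 12 0 50;0 0 12 0 50;0 0 12 0 50;0 0 12 0 50;0 0 8 0 50;0 0 5 0 50;0 0 3 0 50;0 0 2 0 50;0 0 0 0 50;0 0 0 0 50"

```text
time: 6.08
eef_pos: [0.5031, -0.1374, 0.0972]
eef_rot: [-0.106, 0.104, -0.699, 0.7]
force: [0.7, -0.7, 6.2]
width: 0.0587
```

Run:
```python
from h import *
by=np.array([-np.sin(.3),np.cos(.3)])
o=telemetry.get_obs(); d=o["eef_pos"][:2]-[.4668,-.022]; print("local y",d@by, "x",d@[np.cos(.3),np.sin(.3)])
t=np.array([.4668,-.022])+by*-.12
plan([*t,.097],.3)
```

```text
local y -0.12095438013621414 x 0.0005792249895291075
t 6.0833 pos [ 0.5031 -0.1374  0.0972] x yaw -162.96 shift tool mm [ 0.6  0.2 -1. ] turn about y (deg) -0.15 w 0.058658205820340634 F [ 0.7 -0.7  6.2] q6 0.26
```

Call:
play_rows:
  deltas: "0 0 1 0 50;0 0 1 0 50;0 0 1 0 50;0 0 0 0 50"

```text
time: 6.42
eef_pos: [0.5032, -0.1376, 0.0972]
eef_rot: [0.105, -0.104, 0.701, -0.698]
force: [-4.2, 13.0, 11.7]
width: 0.0583
```

The lid is at its stop: the force rose to 13 N with no further motion. I'll release the bar and rise.

Call:
play_rows:
  deltas: "0 0 -1.5 0 50;0 0 -0.5 0 85;0 0 0 0 85;0 0 0 0 85;0 0 0 0 85;0 0 0 0 85;0 0 0 0 85;0 -8 0 0 85;0 -15 0 0 85;0 -20 0 0 85;0 -25 0 0 85;0 -25 0 0 85;0 -20 0 0 85;0 -15 0 0 85;0 -8 0 0 85;0 0 0 0 85;0 0 0 0 85"

```text
time: 7.83
eef_pos: [0.5023, -0.1379, 0.232]
eef_rot: [0.105, -0.105, 0.699, -0.699]
force: [0.1, 0.5, -1.0]
width: 0.085
```

Run:
```python
from h import *
plan([.4665,-.0210,.2],.3)
c=optics.calibration("wrist"); im=optics.capture("wrist");np.savez("w3.npz",**c);cv2.imwrite("pics/w3.png",im[:,:,::-1])
```

```text
t 7.8333 pos [ 0.5023 -0.1379  0.232 ] x yaw -162.98 shift tool mm [   0.    32.1 -122.3] turn about y (deg) -0.17 w 0.08501498486199072 F [ 0.1  0.5 -1. ] q6 0.26
```

View pics/w3.png

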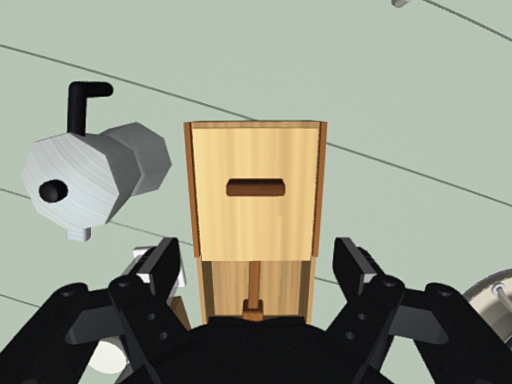

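The lid is fully open. The muddler handle shows at about (254,262)–(253,300) and the knob at (253,310). I'll move over the mouth for a better look.

Call:
play_rows:
  deltas: "0 0 -10 0 85;0 0 -20 0 85;0 0 -25 0 85;0 0 -25 0 85;0 0 -20 0 85;0 0 -15 0 85;0 0 -5 0 85;0 0 0 0 85;0 0 0 0 85"

```text
time: 8.63
eef_pos: [0.467, -0.0233, 0.2318]
eef_rot: [-0.105, 0.105, -0.699, 0.699]
force: [0.5, 0.7, -0.0]
width: 0.0852
```

Run:
```python
from h import *
plan([.4665,-.0210,.2],.3)
c=optics.calibration("wrist"); im=optics.capture("wrist");np.savez("w4.npz",**c);cv2.imwrite("pics/w4.png",im[:,:,::-1])
cv2.imwrite("pics/w4c.png",cv2.resize(im[110:280,165:335,::-1],None,fx=3.5,fy=3.5,interpolation=cv2.INTER_CUBIC))
```

```text
t 8.6333 pos [ 0.467  -0.0233  0.2318] x yaw -162.93 shift tool mm [-0.2 31.8 -2.4] turn about y (deg) -0.12 w 0.08522302212975132 F [ 0.5  0.7 -0. ] q6 0.01
```

View pics/w4c.png

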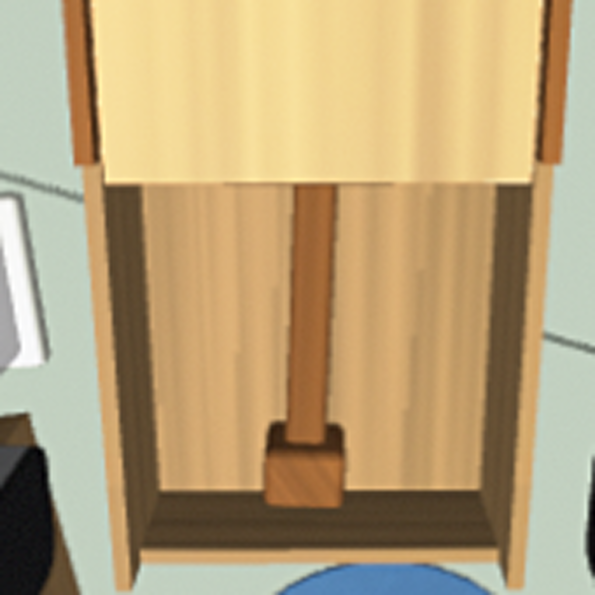

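Run:
```python
from h import *
c=dict(np.load("w4.npz"))
px=lambda l:np.array(l,float)/3.5+[165,110]
def loc(P): d=P[:,:2]-[.4668,-.022]; return np.c_[d@[np.cos(.3),np.sin(.3)],d@[-np.sin(.3),np.cos(.3)]].round(4)*1000
print("handle",loc(back(c,px([[294,190],[336,190],[286,440],[326,440]]),.028)))
print("knob",loc(back(c,px([[267,447],[344,447],[265,503],[342,508]]),.036)))
print("lid edge",loc(back(c,px([[104,184],[533,183]]),.075)), "wall corners",loc(back(c,px([[118,589],[524,589]]),.068)))
```

```text
handle [[  8.7 -13.7]
 [ -6.4 -13.7]
 [ 12.9  84.9]
 [ -2.7  84.9]]
knob [[ 19.9  83.9]
 [ -9.5  84. ]
 [ 21.1 108. ]
 [ -8.9 110.3]]
lid edge [[ 66.  -24.5]
 [-66.2 -24.4]] wall corners [[ 73.3 125.1]
 [-74.4 125.7]]
```

Run:
```python
from h import *
def w(x,y): return np.array([.4668,-.022])+x*np.array([np.cos(.3),np.sin(.3)])+y*np.array([-np.sin(.3),np.cos(.3)])
plan([*w(.0056,.0965),.027],.26); print(w(.0056,.0965))
```

```text
t 8.6833 pos [ 0.4672 -0.0236  0.2319] x yaw -162.98 shift tool mm [ -5.6 204.8 -98.2] turn about y (deg) 2.13 w 0.08499607213985413 F [-0.  -0.1  0.9] q6 0.01
[0.44363218 0.07184488]
```

Call:
play_rows:
  deltas: "0 0 -10 0 60;-1.6 0 -20 0 60;-2 0 -24 0 60;-2 0 -24 0 60;0 0 -15 0 60;0 0 -5 0 60;0 0 0 1 60;0 5 0 1 60;0 15 0 0 60;0 20 0 0 60;0 25 0 0 60;0 25 0 0 60;0 20 0 0 60;0 10 0 0 60;0 5 0 0 60;0 0 0 0 60;0 0 0 0 60"

```text
time: 10.1
eef_pos: [0.4444, 0.0716, 0.1076]
eef_rot: [-0.092, 0.092, -0.701, 0.701]
force: [0.1, 0.1, -0.3]
width: 0.0599
```

Run:
```python
from h import *
plan([.44363,.07184,.027],.26)
im=optics.capture("wrist");cv2.imwrite("pics/w5.png",im[:,:,::-1])
```

```text
t 10.1 pos [0.4444 0.0716 0.1076] x yaw -165.04 shift tool mm [ 0.7 80.6 -0.5] turn about y (deg) 0.06 w 0.059948278422521546 F [ 0.1  0.1 -0.3] q6 -0.25
```

View pics/w5.png

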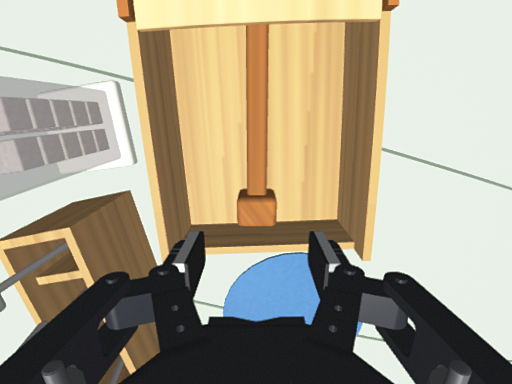

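The handle is vertical in the image and the knob, at (257,209), is centred between the fingers. I'll descend 80 mm.

Call:
play_rows:
  deltas: "0 8 0 0 60;0 15 0 0 60;0 18 0 0 60;0 15 0 0 60;0 10 0 0 60;0 7 0 0 60;0 5 0 0 60;0 2 0 0 60;0 0 0 0 60;0 0 0 0 60"

```text
time: 10.98
eef_pos: [0.4436, 0.0719, 0.0274]
eef_rot: [-0.092, 0.093, -0.701, 0.701]
force: [-2.4, -1.2, -0.0]
width: 0.0601
```

Run:
```python
from h import *
plan([.44363,.07184,.027],.26)
im=optics.capture("wrist");cv2.imwrite("pics/w6.png",im[:,:,::-1])
```

```text
t 10.9833 pos [0.4436 0.0719 0.0274] x yaw -164.98 shift tool mm [0.  0.4 0.1] turn about y (deg) 0.12 w 0.06008293236155024 F [-2.4 -1.2 -0. ] q6 -0.25
```

View pics/w6.png

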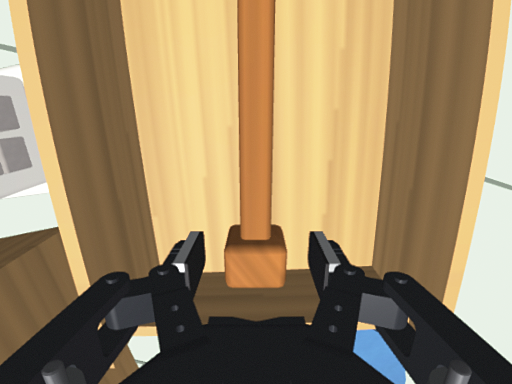

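The knob (225–286, 225–287) lies centred between the pads. Closing.

Call:
play_rows:
  deltas: "0 0 0 0 45;0 0 0 0 35;0 0 0 0 25;0 0 0 0 25;0 0 0 0 25;0 0 0 0 25;0 0 0 0 25;0 0 0 0 25;0 -4 0 0 25;0 -6 0 0 25;0 -6 0 0 25;0 0 0 0 25"

```text
time: 12.03
eef_pos: [0.4446, 0.0723, 0.0445]
eef_rot: [0.093, -0.092, 0.701, -0.701]
force: [0.2, -0.4, -1.5]
width: 0.0308
```

Run:
```python
from h import *
plan([.44363,.07184,.027],.26)
im=optics.capture("wrist");cv2.imwrite("pics/w7.png",im[:,:,::-1])
```

```text
t 12.0333 pos [0.4446 0.0723 0.0445] x yaw -164.96 shift tool mm [ 1.1 17.5  0.2] turn about y (deg) 0.14 w 0.030848321232923945 F [ 0.2 -0.4 -1.5] q6 -0.25
```

View pics/w7.png

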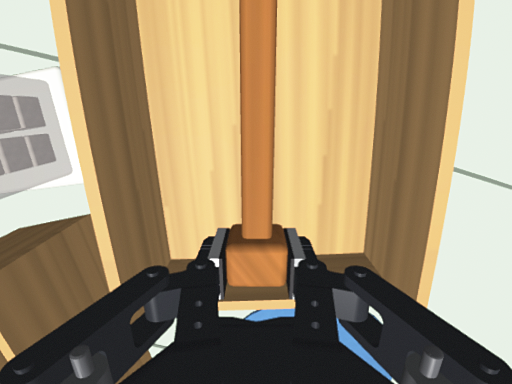

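Call:
play_rows:
  deltas: "0 -3 0 0 25;0 -3 0 0 25;0 -3 0 0 25;0 -3 0 0 25;0 -3 0 0 25;0 -3 0 0 25;0 0 0 0 25"

```text
time: 12.67
eef_pos: [0.4434, 0.072, 0.0614]
eef_rot: [0.092, -0.092, 0.701, -0.701]
force: [-1.3, 0.2, -4.2]
width: 0.0311
```

Run:
```python
from h import *
o=telemetry.get_obs();print(o["force"],o["torque"],o["eef_pos"])
im=optics.capture("wrist");cv2.imwrite("pics/w8.png",im[:,:,::-1])
```

```text
[-1.31155956  0.20306539 -4.15010243] [ 0.41677523  0.49349615 -0.12381945] [0.44343255 0.07197038 0.0613871 ]
```

View pics/w8.png

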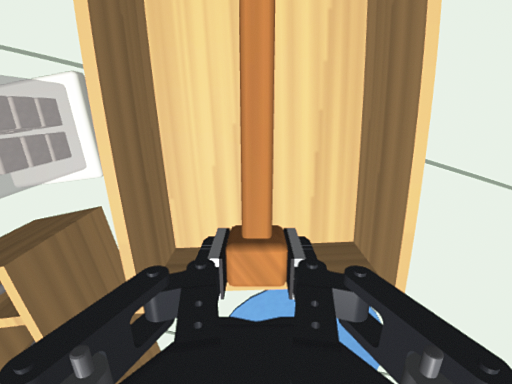

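Call:
play_rows:
  deltas: "0 -3 0 0 25;0 -3 0 0 25;0 -3 0 0 25;0 -3 0 0 25;0 -3 0 0 25;0 -3 0 0 25;0 -3 0 0 25;0 -3 0 0 25;0 -2 0 0 25;0 0 0 0 25"

```text
time: 13.55
eef_pos: [0.4443, 0.0722, 0.0879]
eef_rot: [0.093, -0.092, 0.701, -0.701]
force: [0.2, -1.2, -3.6]
width: 0.0309
```

Run:
```python
from h import *
o=telemetry.get_obs();print(o["force"],o["torque"],o["eef_pos"])
im=optics.capture("wrist");cv2.imwrite("pics/w9.png",im[:,:,::-1])
im=optics.capture("scene");cv2.imwrite("pics/s9.png",cv2.resize(im[140:240,200:340,::-1],None,fx=5,fy=5,interpolation=cv2.INTER_CUBIC))
```

```text
[ 0.22298744 -1.15258748 -3.62022482] [-0.13134764  0.10958624 -0.07897154] [0.44427735 0.07219854 0.08785628]
```

View pics/w9.png

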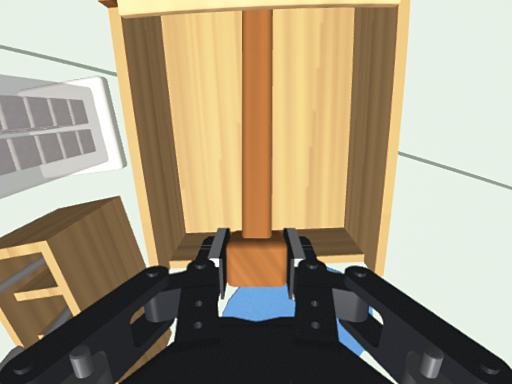

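View pics/s9.png

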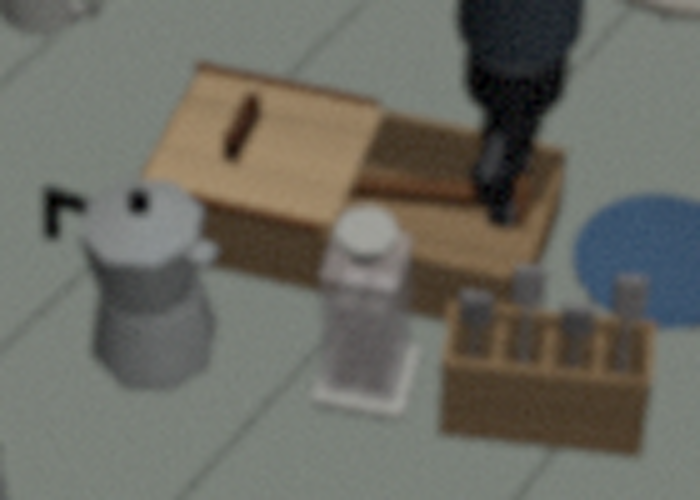

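Call:
play_rows:
  deltas: "0 2 0 0 25;0 0 -3 0 25;0 0 -5 0 25;0 0 -6 0 25;0 0 -6 0 25;0 0 -6 0 25;0 0 -6 0 25;0 0 -6 0 25;0 0 -5 0 25;0 0 -3 0 25;0 0 0 0 25"

```text
time: 14.57
eef_pos: [0.4319, 0.1171, 0.0853]
eef_rot: [0.093, -0.093, 0.701, -0.701]
force: [-0.3, -0.1, -0.4]
width: 0.0308
```

Run:
```python
from h import *
o=telemetry.get_obs();print(o["force"],o["torque"],o["eef_pos"],o["width"])
im=optics.capture("wrist");cv2.imwrite("pics/w10.png",im[:,:,::-1])
```

```text
[-0.26003373 -0.13963138 -0.40591175] [ 0.09794413  0.03253877 -0.02416247] [0.43193682 0.11710128 0.08531402] 0.030783044138524573
```

View pics/w10.png

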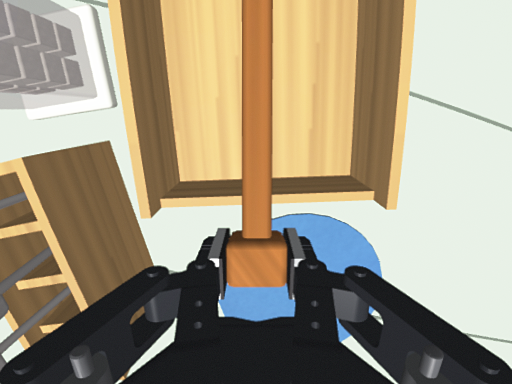

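The pull is clean with no contact force, and the knob is past the end wall. Continuing.

Call:
play_rows:
  deltas: "0 0 -3 0 25;0 0 -5 0 25;0 -1 -6 0 25;0 -1 -6 0 25;0 -1 -6 0 25;0 -1 -6 0 25;0 -1 -6 0 25;0 -1 -5 0 25;0 0 -3 0 25;0 0 0 0 25;0 0 0 0 25"

```text
time: 15.53
eef_pos: [0.42, 0.161, 0.0912]
eef_rot: [-0.093, 0.093, -0.701, 0.701]
force: [0.1, 0.3, -1.3]
width: 0.0312
```

Run:
```python
from h import *
o=telemetry.get_obs();print(o["force"],o["torque"],o["eef_pos"],o["width"])
im=optics.capture("wrist");cv2.imwrite("pics/w11.png",im[:,:,::-1])
im=optics.capture("scene");cv2.imwrite("pics/s11.png",cv2.resize(im[140:240,200:340,::-1],None,fx=5,fy=5,interpolation=cv2.INTER_CUBIC))
```

```text
[ 0.08987551  0.2562464  -1.29785764] [ 0.05879802  0.04642075 -0.00740236] [0.41999931 0.16100578 0.09123885] 0.031166533227829158
```

View pics/w11.png

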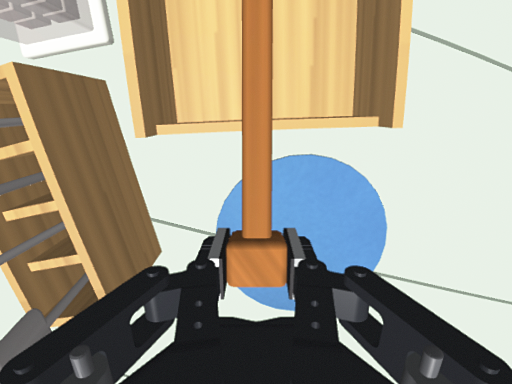

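View pics/s11.png

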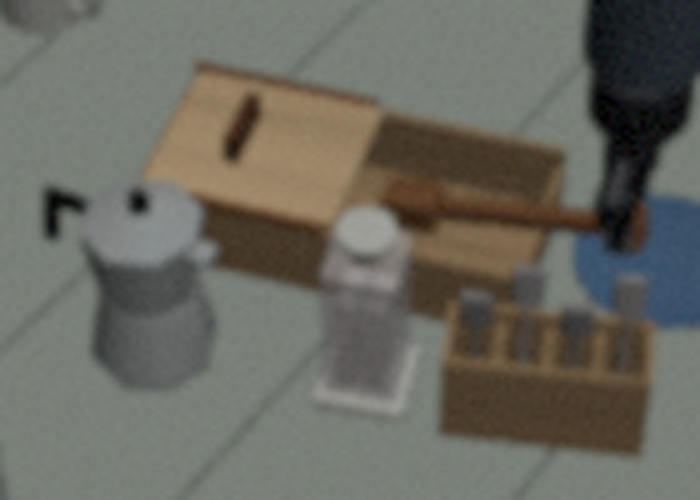

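The muddler's head is now clear of the lid edge, visible in the mouth at crop (415,200). Lifting straight up.

Call:
play_rows:
  deltas: "0 -2 -2 0 25;0 -4 -2 0 25;0 -7 0 0 25;0 -10 0 0 25;0 -12 0 0 25;0 -14 0 0 25;0 -14 0 0 25;0 -14 0 0 25;0 -14 0 0 25;0 -14 0 0 25;0 -14 0 0 25;0 -14 0 0 25;0 -14 0 0 25;0 -14 0 0 25;0 -12 0 0 25;0 -9 0 0 25;0 -6 0 0 25;0 -3 0 0 25;0 0 0 0 25;0 0 0 0 25"

```text
time: 17.3
eef_pos: [0.4188, 0.1647, 0.2818]
eef_rot: [-0.092, 0.093, -0.701, 0.701]
force: [0.3, 0.6, -1.5]
width: 0.0312
```

Call:
play_rows:
  deltas: "0 0 0 0 25;0 0 0 0 25;0 0 0 0 25;0 0 0 0 25;0 0 0 0 25;0 0 0 0 25"

```text
time: 17.8
eef_pos: [0.419, 0.1648, 0.2822]
eef_rot: [-0.092, 0.093, -0.701, 0.701]
force: [0.1, -0.1, 0.1]
width: 0.0308
```

Run:
```python
from h import *
o=telemetry.get_obs();print(o["force"],o["torque"],o["eef_pos"],o["width"],abs(o["qvel"]).max())
im=optics.capture("wrist");cv2.imwrite("pics/w12.png",im[:,:,::-1])
im=optics.capture("scene");cv2.imwrite("pics/s12.png",cv2.resize(im[90:240,180:350,::-1],None,fx=4,fy=4,interpolation=cv2.INTER_CUBIC))
im=optics.capture("top");cv2.imwrite("pics/t12.png",cv2.resize(im[140:260,190:330,::-1],None,fx=5,fy=5,interpolation=cv2.INTER_CUBIC))
```

```text
[ 0.0865045  -0.07241902  0.07069404] [ 0.03423348  0.05600962 -0.04193873] [0.41904355 0.16476352 0.28220297] 0.03078917213358855 0.0024797397644228418
```

View pics/w12.png

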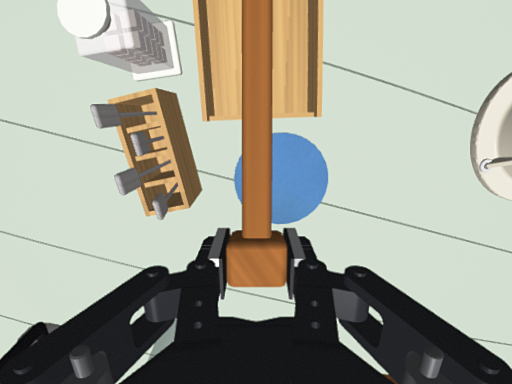

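View pics/s12.png

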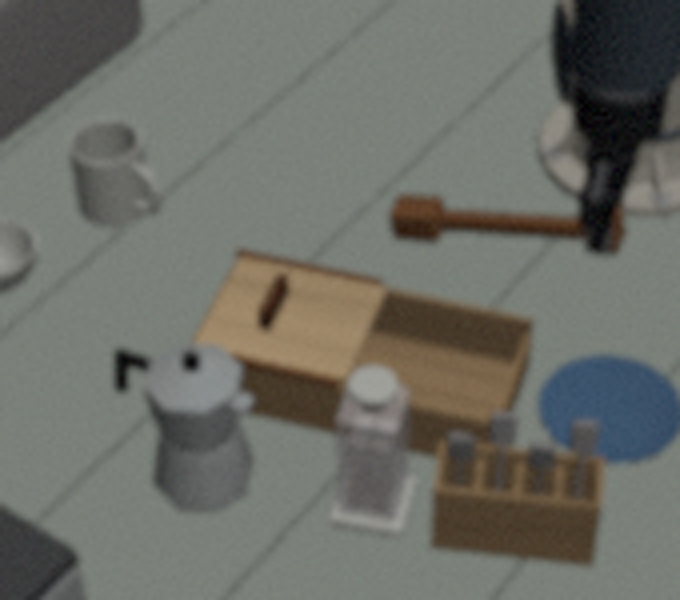

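View pics/t12.png

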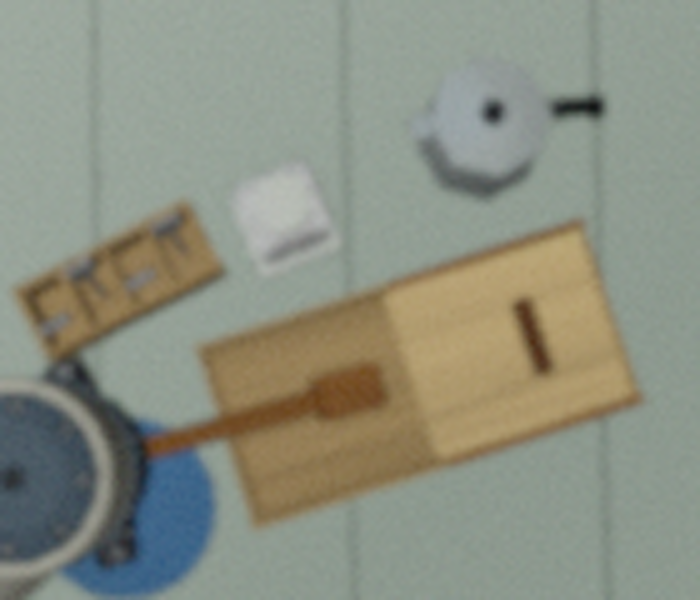

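Run:
```python
from h import *
from scipy.optimize import least_squares
c=optics.calibration("top"); s=optics.calibration("scene")
ut=np.array([383,388])/5+[190,140]; us=np.array([396,217])/4+[180,90]
r=least_squares(lambda p:np.r_[proj(c,p)[0]-ut,proj(s,p)[0]-us],[.5,-.02,.2]);print(r.x,r.fun)
h=r.x; print("tilt",np.degrees(np.arcsin((.2752-h[2])/.197)), np.linalg.norm(h-[.419,.1648,.275]))
```

```text
[ 0.46157062 -0.02142681  0.22430854] [-0.45973423  0.30243706 -0.5838942  -0.02753965]
tilt 14.97112819042767 0.19764186116116603
```

```bash
python3 -c "
from bench import ticket,telemetry
print(ticket.sign_off()); print(telemetry.get_obs()['time'])"
```

```text
the job is handed in; nothing more can be done
None
the job is handed in; nothing more can be done
```

I opened the lid and took the muddler out. I handed the job in with the gripper still holding the muddler, at about 18 s of the 48 s allowed.

- **Lid:** I gripped the bar and slid the lid until it met its stop. The force rose to about 13 N and the lid moved no further. The last pictures show it still open over the roof.
- **Muddler:** I gripped it by the knob and lifted. Its head pressed against the underside of the roof, with the measured force staying near 4 N, and that tilted it about 15° with the knob up. I drew it about 95 mm out over the end wall, knob first, then lifted it straight up.
- **Final height:** From two cameras, the head's end face is centred at about 0.224 m. The lowest corner is therefore at about 0.208 m, roughly 13 cm above the lid top.
- **Final state:** The arm was still, with joint speeds under 0.003 rad/s. The grip held at 31 mm and the force on the tool was near zero, so nothing was touching the muddler.
- **Other things on the shelf:** The caddy, dispenser, moka pot and saucer stand where they were in the first top view. In the last views I saw the mug and sugar bowl only in part, and I did not look at the jar again; the arm never came near those three after the start.

No check failed or disagreed.

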